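Push a ribbed grip plate under the low reader bridge, home to its stop

ROBOT

A 6-joint arm with a two-finger parallel gripper is mounted at the origin on the work surface. World frame = base frame: x ahead of the robot, y to its left, z up, the work surface at z = 0. Lengths are in m, angles in rad, forces in N, time in s.
With the tool pointing down it reaches from about 0.4 to 0.825 m from the base axis. Payload 7 kg.
Tool frame: the origin (TCP) lies midway between the tips of the shut fingers; the grasp point (between the pads) lies 19 mm behind it; z points along the fingers, y is the line along which they close (so a half turn about z gives the same grasp; the last joint's range is limited). The gripper opens to 88 mm and grips with 3 to 60 N. Pads are 19 mm wide; open, the fingers measure 130 mm over their backs; the gripper's body (78 mm by 193 mm) begins 47 mm behind the grasp point.
Start: joints at [-0.924, 0.359, 0.012, 0, -1.224, -0.288], TCP at [0.237, -0.632, 0.227] pointing down, gripper open.
Joint ranges: [-3.07, 3.07], [-1.43, 2.12], [-1.02, 1.25], [-3.03, 1.67], [-3.05, -0], [-3.03, 3.03]. Speed limits (rad/s): [2.39, 2.39, 3.01, 3.14, 3.14, 3.14].

INTERFACE

Orientations are given as [roll, pitch, yaw] about the fixed x, y, z axes, in that order (R = Rz(yaw) Ry(pitch) Rx(roll)).
In Python, from station import arm, grab_frame, camera_params, spot_in gives the robot as it stands.
- The arm moves only by the shell command python3 -m jog 'ROWS' [FORCE]. ROWS is JSON, a list that holds one entry, the list of rows, each a list of 7 numbers: the shift along the tool's x, y, z in mm, then the turn, a rotation vector about the tool's x, y, z in rad, then the finger opening in mm, from 0 to 87.6. In form: [[[x, y, z, wx, wy, wz, fingers], ...]]. A call has 1 to 20 rows; each row is the pose to reach, as a shift and turn from the pose commanded when the call began, along the tool's axes at that moment; what a row does not reach only later rows make up. A row lasts 1/8 s, in which the tool goes at most 62.5 mm and 10.7 degrees, less where a joint would pass 70% of its speed; a pose out of reach is approached as far as the arm can. A call with a gripper value outside its range is refused whole. The fingers move at their own pace and stop on an object; FORCE is the grip in N (left out, the last holds). Time passes only in rows, so rows that repeat a pose let the fingers close. It gives the time, the measured TCP pose, the force, the opening and the grip force at its end, in the units of the state.
- arm.get_state(): the state, without advancing time (a new reading comes with each control period).
- grab_frame(name): name is "scene" or "top" or "wrist"; returns (picture, depth): 420x560x3 uint8, blue, green, red; 420x560 float32, m along the optical axis (not along the pixel's ray), 0 where there is no reading.
- camera_params(name): a dict with "mtx" (3x3 intrinsics, pixels), "R" (3x3) and "t" (3): a world point X has camera coordinates R X + t. Camera axes: x right, y down, z forward; pixel columns grow to the right and rows downward; lengths in m; the calibration is good to about 2 mm. A picture is of the moment at which its call begins: read the wrist's pose just before it. camera_params takes no time and is no camera call; for the wrist camera it gives the pose at the moment of the call.
- arm.job_done(): hands the job in; it is judged then, once.
Trained networks look in the newest picture that a camera, given by its name, has taken for a name from the list of things; names that differ only in an ending like _2 or _b are one class to them, and where a whole thing is asked for, a point or a joint stands for the part that bears it (a point fixed in the world has none). Each returns a list of dicts, best first, with "confidence" (0 to 1); they miss things now and then, are a little off and sometimes report something else, mostly with a low value. They report only what shows in the picture. A call takes as long as a camera call. They do not tell look-alikes from the thing itself.
- spot_in(query, camera): "uv" ([column, row] in pixels, amid what is visible of it).
The state is a dict: "t": time; "q": joint angles; "qd": joint speeds; "joint_efforts": joint torques, N m; "eef_pos": TCP position; "ee_rot": TCP orientation; "force": force on the tool from outside, world axes, zero at the start; "moment": the same for the moment, N m; "width": finger opening in m; "gripper_force": force on a finger pad.
Only numpy, scipy, OpenCV 4.12 (cv2) and the standard library are available. Lean on these libraries where they do the work, as an engineer would, in place of code of your own. Each camera call takes 0.05 s, during which the arm holds its last target. There are 200 camera calls.

TASK

Pick up the low ribbed black grip plate from the bench, lay it flat on the gauge bed with one end in the mouth, and push it lengthwise under the low reader bridge until it meets the steel end stop. Press it home there gently, with a steady ten newtons or so for a full second and never more than twice that, then let go and leave it lying flat and touching the stop. Do not lean on the gauge or disturb the other things on the bench.

Things in the scene. Friction and masses are not known exactly. Their poses are not given: they have to be found in the camera images.
- grip_plate: The part: low ribbed black plastic plate, 110 long (x), 44 wide (y), 16 high: body 12, plus seven cross ribs 36 x 6 x 4 on top. Ends alike: upright faces 34 wide, corners bevelled 5 x 10; either may lead. About 0.22 kg, varies; slides easily on the polished bed. Origin: centre of underside. Starts on the bench left or right of the gauge.
- gauge: Fixed gauge. Origin: bench height, centre line, at the mouth (where its rails begin); x = push direction. Polished slippery bed (friction about 0.15), top 8 above the bench, 110 wide, x -115 to 130. Steel rails x 0 to 130, 47 apart inside, tops at 22; lead-in blocks splay from the mouth back to x = -20, gap about 66 there. The bed before x = -22 is clear for open fingers.
- stop: Rigid fixed steel end stop on the bed between the rails beyond the bridge, 18 x 46 x 22 high. Origin: bottom centre of the face that meets the plate; axes as the gauge. It is 85 to 105 past the mouth, so a plate that is home sticks out 5 to 25 before the mouth, its centre 55 before this origin. Measured too coarsely to set the press: feel for it.
- bridge (a point): Middle of the underside of the fixed low reader bridge on the gauge: 20 above the bed, 4 above the plate's ribs, 40 past the mouth; axes as the gauge. Roof 60 long (10 to 70 past the mouth), 88 wide, top 40 above the bench; a black reader head on it reaches 58 above the bench. Fingers do not fit under it.
- cover: Bystander: black half-round cover, 100 x 67 x 37 high, ribbed, hollow side down; loose; on the other side of the gauge from the plate. Origin under its centre, x along its length.
- screwdriver: Bystander: screwdriver 190 long lying on the bench. Origin under its middle.
- tape: Bystander: cardboard ring, 90 across, 24 high. Origin under its centre.
- ring_gauge: Bystander: steel disc, 48 across, 20 high. Origin under its centre.
- jar: Bystander: white jar with black cap, 60 across, 70 high. Origin under its centre.
- handle: Bystander: slim black handle, about 170 x 30 x 16 high, no ribs. Origin under the grip's middle, x along it.
There are look-alikes about, which are no part of the job. What is shaped like the grip_plate but green, orange or pink is not meant.

How it is judged:
On the way, in this order (a step that is already met when the one before it is completed fails the run):
1. the plate lies on the bed between the rails with its leading end under the bridge (y of grip_plate in the frame of gauge between -0.003 and 0.003 m and z of grip_plate in the frame of gauge between 0.006 and 0.0105 m and angle between the x axis of grip_plate and the x axis of gauge, either way round below 0.09 rad and x of grip_plate in the frame of gauge between -0.035 and 0.045 m), for 0.1 s.
2. the plate is pressed steadily against the stop, with 5 to 16 N, for 0.6 s (y of grip_plate in the frame of gauge between -0.003 and 0.003 m and z of grip_plate in the frame of gauge between 0.006 and 0.0105 m and angle between the x axis of grip_plate and the x axis of gauge, either way round below 0.09 rad and contact force between grip_plate and stop between 5 and 16 N), for 0.6 s.
At the end, for the whole second after the job is handed in: The plate lies flat on the bed between the rails (within 3 mm of the centre line, 0.09 rad), its end within 2 mm of the stop face, at rest and released; it has been pressed against the stop with 5 to 16 N for 0.6 s and never with more than 22 N; bystanders are within 25 mm of their places (y of grip_plate in the frame of gauge between -0.003 and 0.003 m and z of grip_plate in the frame of gauge between 0.006 and 0.0105 m and angle between the x axis of grip_plate and the x axis of gauge, either way round below 0.09 rad and x of grip_plate in the frame of stop between -0.057 and -0.053 m and angle between grip_plate's own z axis and vertical below 0.03 rad and linear speed of grip_plate below 0.01 m/s and contact force between grip_plate and the fingers below 0.1 N); the robot touches nothing.
It fails at once if the plate is pressed against the stop with more than 22 N (contact force between grip_plate and stop above 22 N).
It fails at once if the robot pushes on the gauge or bridge with more than 25 N (contact force between any of the arm, the fingers and gauge above 25 N).
It fails at once if a bystander is moved by more than 25 mm (distance of any of cover, screwdriver, tape, ring_gauge, jar, handle from where it was at the start of the episode above 0.025 m).
It also fails if it takes over 70 s, if anything falls off the work surface, if the arm or the gripper's body presses on something with over 40 N, if the wrist force passes 120 N, or if a joint passes its speed limit or range.

## Working session

There is one attempt and no reset: what is moved stays moved. The work goes in short steps, Python scripts to look and compute and a shell command to move; the robot and the scene stay as the last step left them, time stands still between calls to the robot, and variables do not carry over. Pictures are saved under pics/ and viewed, at most 10 in all, crops included, and the job is handed in when it is done.

```bash
mkdir -p pics; ls
cat > h.py <<'E'
import numpy as np, cv2
from station import arm, grab_frame, camera_params, spot_in
from scipy.spatial.transform import Rotation as Ro
def cloud(name):
    P=camera_params(name); im,d=grab_frame(name)
    K=np.array(P["mtx"]);R=np.array(P["R"]);t=np.array(P["t"])
    v,u=np.mgrid[:420,:560]
    c=np.stack([(u-K[0,2])/K[0,0]*d,(v-K[1,2])/K[1,1]*d,d],-1)
    return im,d,(c-t)@R   # R^T(c-t)
E
python3 - <<'E'
from h import *
ims=[]
for n in("scene","top"):
    im,d,W=cloud(n); ims.append(im); cv2.imwrite(f"pics/{n}0.png",im)
    for q in["grip_plate","gauge","stop","bridge","cover","screwdriver","tape","ring_gauge","jar","handle"]:
        print(n,q,[(np.round(r["uv"]).astype(int).tolist(),round(r["confidence"],2),np.round(W[int(r["uv"][1]),int(r["uv"][0])],3).tolist()) for r in spot_in(q,n)[:4]])
s=arm.get_state();print(s)
E
```

```text
pics
scene grip_plate [([342, 216], 0.92, [0.484, 0.145, 0.016]), ([336, 263], 0.8, [0.642, 0.159, 0.01]), ([387, 236], 0.75, [0.522, 0.275, 0.02]), ([427, 218], 0.55, [0.42, 0.376, 0.015])]
scene gauge [([267, 232], 0.86, [0.633, -0.028, 0.06])]
scene stop [([264, 254], 0.61, [0.681, -0.022, 0.032])]
scene bridge [([270, 232], 0.7, [0.627, -0.022, 0.06])]
scene cover [([209, 197], 0.79, [0.528, -0.229, 0.029])]
scene screwdriver []
scene tape [([357, 296], 0.56, [0.723, 0.22, 0.01])]
scene ring_gauge [([242, 166], 0.43, [0.361, -0.188, 0.019]), ([446, 248], 0.41, [0.556, 0.411, 0.059])]
scene jar [([450, 248], 0.91, [0.563, 0.419, 0.07]), ([383, 236], 0.56, [0.519, 0.265, 0.014])]
scene handle [([126, 197], 0.93, [0.58, -0.467, 0.014])]
top grip_plate [([127, 258], 0.91, [0.409, 0.374, 0.013]), ([172, 216], 0.88, [0.515, 0.267, 0.014]), ([225, 234], 0.85, [0.47, 0.132, 0.016]), ([214, 172], 0.73, [0.624, 0.165, 0.006])]
top gauge [([294, 193], 0.7, [0.576, -0.033, 0.009]), ([100, 209], 0.39, [0.527, 0.418, 0.069])]
top stop [([291, 149], 0.69, [0.679, -0.026, 0.038])]
top bridge [([
[... 364 characters left out ...]
5, 0.017])]
{'t': 1.1, 'q': array([-9.23912431e-01,  3.58572049e-01,  1.19343021e-02, -1.42871036e-05,
       -1.22412602e+00, -2.88166268e-01]), 'qd': array([ 1.45360041e-03, -3.76847433e-04,  7.40481094e-05, -8.78046922e-04,
       -1.01544167e-03, -4.25573762e-04]), 'joint_efforts': array([ 1.76446115e-04, -5.82395446e+01,  2.93306708e+01,  7.00229779e+00,
        1.24693758e-02, -7.70568658e-05]), 'eef_pos': array([ 0.2369997 , -0.63200731,  0.22659171]), 'ee_rot': array([-3.14156525e+00,  2.21373568e-05, -2.78287988e+00]), 'force': array([-0.32796562,  0.22316864, -0.11926946]), 'moment': array([-0.03618727, -0.00216147, -0.00387227]), 'gripper_force': 0.0, 'width': 0.08752504898502268}
```

Run:
```python
import cv2,numpy as np
im=cv2.imread("pics/top0.png");c=im[80:310,80:400]
cv2.imwrite("pics/topc.png",cv2.resize(c,None,fx=2.5,fy=2.5,interpolation=cv2.INTER_CUBIC))
```

```text
(no output)
```

View pics/topc.png

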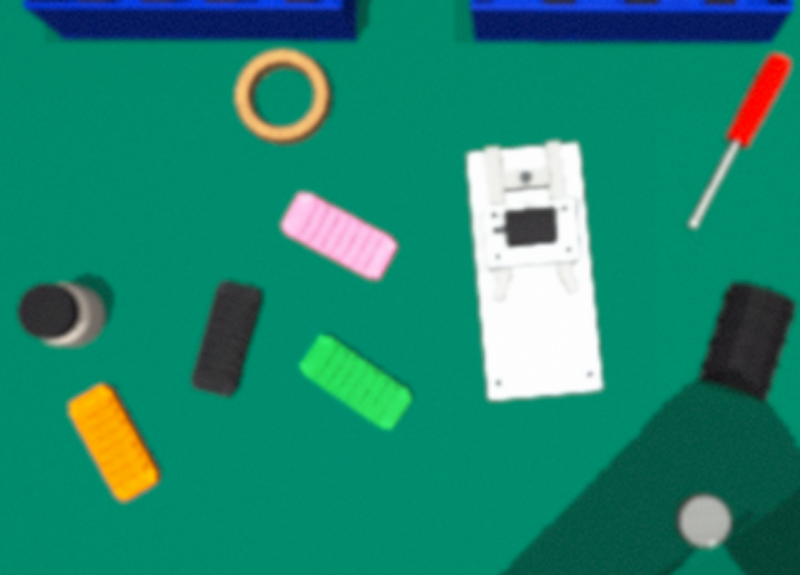

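View pics/scene0.png

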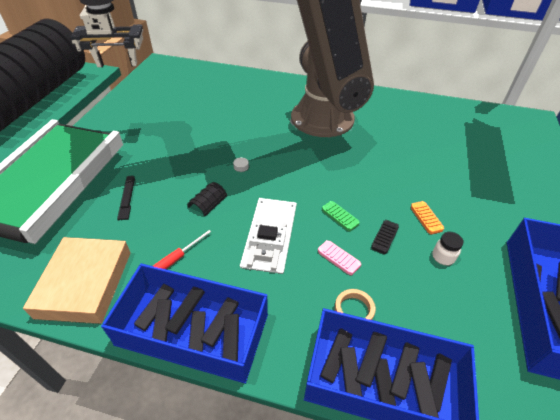

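The only black ribbed plate lying on the bench is at top (172,216), scene (387,236). The other plates on the bench are green (225,234), pink (214,172) and orange (127,258), and more black ones sit in the bins. The gauge is white and its mouth faces the robot. Next I'll measure the plate and the gauge.

```bash
cat >> h.py <<'E'
def fit(pts):
    r=cv2.minAreaRect((pts[:,:2]*1000).astype(np.float32)); b=cv2.boxPoints(r)
    e=[b[1]-b[0],b[2]-b[1]]; l=max(e,key=np.linalg.norm); a=np.degrees(np.arctan2(l[1],l[0]))
    a=(a+90)%180-90
    return np.round(r[0],1),np.round(sorted(r[1]),1),round(float(a),2),np.round(np.percentile(pts[:,2]*1000,[5,50,95]),1)
def comp(mask,uv):
    mask=cv2.morphologyEx(mask.astype(np.uint8),cv2.MORPH_OPEN,np.ones((2,2)))
    n,l=cv2.connectedComponents(mask); 
    win=l[uv[1]-2:uv[1]+3,uv[0]-2:uv[0]+3]; k=np.bincount(win[win>0]).argmax(); return l==k
E
python3 - <<'E'
from h import *
for n,uv,ug in(("scene",(386,236),(272,215)),("top",(172,216),(294,220))):
    im,d,W=cloud(n); P=camera_params(n);print(n,'cam',np.round(-np.array(P["R"]).T@P["t"],3))
    g=im.max(-1).astype(int)
    m=comp((g<75)&(d>0),uv); print('plate',m.sum(),fit(W[m]))
    mn=im.min(-1).astype(int)
    m=comp((mn>150)&(d>0),ug); print('gauge',m.sum(),fit(W[m]))
    m2=m&(W[...,2]<0.016);print('bed',m2.sum(),fit(W[m2]))
    ring=(g>75)&(d>0)&(np.hypot(W[...,0]-.6,W[...,1]-.1)<.06);print('bench z',np.median(W[ring][:,2]))
E
```

```text
scene cam [1.24  0.16  0.819]
plate 503 (array([852. , 211.1]), array([ 44.4, 782.3]), -10.76, array([ 1.7, 14.5, 18.9]))
gauge 2589 (array([858.7,  22.4]), array([130.2, 800.9]), 10.57, array([ 2.2, 10. , 42.4]))
bed 1707 (array([586.3, -28.7]), array([111.9, 253.4]), 5.78, array([ 1.3,  8.8, 11.7]))
bench z 0.0017475786564370077
top cam [ 0.456 -0.024  1.057]
plate 751 (array([480.5, 133.3]), array([106.3, 316.4]), 76.04, array([ 2.5, 13.1, 18. ]))
gauge 4258 (array([583.7, -36.1]), array([114. , 250.9]), 5.88, array([ 3.1,  9.2, 41.8]))
bed 3098 (array([584.8, -35.9]), array([114. , 248.5]), 5.87, array([ 1.6,  8.2, 11.5]))
bench z 0.0008954242692400168
```

```bash
python3 -m jog '[[[-120,120,-20,0,0,0.06,87],[-240,240,-43,0,0,0.13,87],[-360,360,-43,0,0,0.2,87],[-454,462,-43,0,0,0.257,87],[-454,462,-43,0,0,0.257,87],[-454,462,-43,0,0,0.257,87],[-454,462,-43,0,0,0.257,87],[-454,462,-43,0,0,0.257,87],[-454,462,-43,0,0,0.257,87],[-454,462,-43,0,0,0.257,87],[-454,462,-43,0,0,0.257,87],[-454,462,-43,0,0,0.257,87],[-454,462,-43,0,0,0.257,87],[-454,462,-43,0,0,0.257,87]]]'
python3 - <<'E'
from h import *
P=camera_params("wrist");s=arm.get_state();im,d,W=cloud("wrist");print(s["eef_pos"],s["ee_rot"],np.round(-np.array(P["R"]).T@P["t"],3),np.round(P["R"],2).tolist())
cv2.imwrite("pics/w1.png",im);np.savez("w1.npz",im=im,d=d,W=W,K=P["mtx"],R=P["R"],t=P["t"])
for q in["grip_plate","gauge","stop","bridge"]: print(q,spot_in(q,"wrist")[:2])
E
```

```text
t: 2.95
eef_pos: [0.4995, -0.0409, 0.2696]
ee_rot: [-3.142, 0.0, -3.041]
force: [0.4, -0.6, 0.2]
width: 0.0865
gripper_force: 0.0
[ 0.49947536 -0.04090614  0.26964323] [-3.14159129e+00  1.03856196e-04 -3.04100400e+00] [ 0.426 -0.05   0.429] [[-0.1, 0.99, -0.0], [0.96, 0.1, 0.27], [0.27, 0.03, -0.96]]
grip_plate [{'uv': [422.8, 265.6], 'confidence': 0.97}, {'uv': [422.9, 170.6], 'confidence': 0.82}]
gauge [{'uv': [275.2, 215.2], 'confidence': 0.95}]
stop []
bridge [{'uv': [273.1, 214.4], 'confidence': 0.9}, {'uv': [113.6, 173.0], 'confidence': 0.22}]
```

View pics/w1.png

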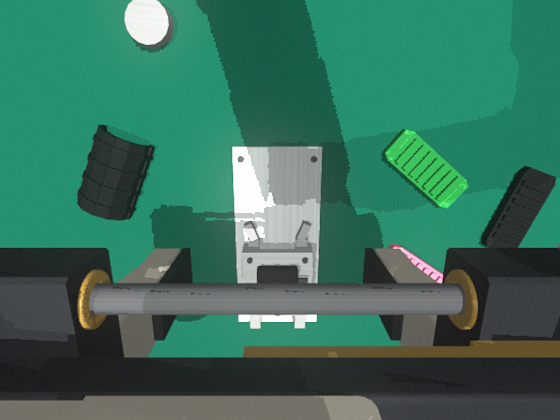

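Wrist view: the gauge bed spans columns 233–321 with its rear edge at row 147. The lead-in blocks are at (250,235) and (305,235), and the bridge is around (275,260). The rod hides the stop. Next I'll fit the gauge pose.

```bash
cat >> h.py <<'E'
def ray(P,uv,z):
    K=np.array(P["K"]);R=np.array(P["R"]);t=np.array(P["t"]).ravel();c=-R.T@t
    uv=np.atleast_2d(uv).astype(float);d=np.c_[(uv[:,0]-K[0,2])/K[0,0],(uv[:,1]-K[1,2])/K[1,1],np.ones(len(uv))]@R
    return (c+d*((z-c[2])/d[:,2])[:,None])
E
python3 - <<'E'
from h import *
D=np.load("w1.npz");im,d,W=D["im"],D["d"],D["W"]
hsv=cv2.cvtColor(im,cv2.COLOR_BGR2HSV);sat=hsv[...,1]<70
L=[];Rr=[];T=[]
for v in range(155,240,3):
    u=np.where(sat[v,200:360])[0]+200; L.append((u.min()-.5,v));Rr.append((u.max()+.5,v))
for u in range(245,312,4):
    v=np.where(sat[135:170,u])[0]+135; T.append((u,v.min()-.5))
def ln(p,ax):
    X=ray(D,p,.008); k=np.polyfit(X[:,ax],X[:,1-ax],1); r=X[:,1-ax]-np.polyval(k,X[:,ax]); k=np.polyfit(X[abs(r)<.002,ax],X[abs(r)<.002,1-ax],1); return k
l,r,t=ln(L,0),ln(Rr,0),ln(T,1)
print('L',l,'R',r,'T',t)
a=np.arctan((l[0]+r[0])/2); mid=np.array([(l[0]+r[0])/2,(l[1]+r[1])/2])
x=(t[1]+t[0]*mid[1])/(1-t[0]*mid[0]);y=np.polyval(mid,x)
print('yaw',a,'rear mid',x,y,'width',(l[1]-r[1]+ (l[0]-r[0])*.5)*np.cos(a),'mouth',x+.115*np.cos(a),y+.115*np.sin(a))
o=np.array([x+.115*np.cos(a),y+.115*np.sin(a)]);c,s=np.cos(a),np.sin(a)
G=(W[...,:2]-o)@np.array([[c,-s],[s,c]])
ins=(abs(G[...,1])<.053)&(G[...,0]>-.11)&(G[...,0]<-.03)&(d>0);print('bed z',np.percentile(W[ins][:,2],[10,50,90]))
b=(d>0)&(abs(G[...,1])<.06)&(W[...,2]>.014)&(W[...,2]<.027)
for lo in np.arange(-.03,.14,.01):
    m=b&(G[...,0]>lo)&(G[...,0]<lo+.01); yy=G[m][:,1]*1000
    if m.sum()>5:
        p,n=yy[yy>0],yy[yy<0]; print(round(lo,3),m.sum(),[np.round(np.percentile(q,[2,50,98]),1) if len(q)>3 else None for q in(n,p)])
# plate
for z in (0,.012,.016):
    print(z)
m=comp((im.max(-1)<75)&(d>0)&(W[...,0]>.3)&(W[...,2]<.05)&(W[...,2]>-.02),(520,205)); print(m.sum(),fit(W[m]))
E
```

```text
L [ 0.10505385 -0.15116394] R [ 0.10356731 -0.03880258] T [-0.10107623  0.45920847]
yaw 0.10393470749994388 rear mid 0.46391778222560476 -0.04659172647012723 width -0.11101577247111652 mouth 0.5782972018283283 -0.03466074279969639
bed z [0.28490354 0.37140707 0.38099815]
-0.02 161 [array([-41.3, -35. , -28.9]), array([30. , 35.7, 41.9])]
-0.01 148 [array([-37.6, -30.3, -24.8]), array([25.7, 31.7, 38.1])]
0.0 172 [array([-36.9, -29.2, -23. ]), array([24.3, 30.6, 37.2])]
0.01 86 [array([-42.7, -34.4, -23. ]), array([24.4, 35.9, 43.8])]
0.11 133 [array([-37.1, -30.2, -23.4]), array([24.3, 31. , 36.6])]
0.12 128 [array([-36. , -30.4, -23.6]), array([24.3, 30. , 36.8])]
0.13 24 [array([-35.7, -29.9, -23.7]), array([24.5, 30. , 36.4])]
0
0.012
0.016
3274 (array([481.2, 124.9]), array([112.1, 365.8]), 75.81, array([ 5.6, 13.7, 18.2]))
```

```bash
python3 -m jog '[[[-6,60,10,0,0,0.07,87],[-12,120,20,0,0,0.15,87],[-18,180,30,0,0,0.22,87],[-24,240,40,0,0,0.29,87],[-26,307,50,0,0,0.33,87],[-26,307,50,0,0,0.33,87],[-26,307,50,0,0,0.33,87],[-26,307,50,0,0,0.33,87],[-26,307,50,0,0,0.33,87]]]'
python3 - <<'E'
from h import *
P=camera_params("wrist");s=arm.get_state();im,d,W=cloud("wrist");print(s["eef_pos"],s["ee_rot"])
cv2.imwrite("pics/w2.png",im);np.savez("w2.npz",im=im,d=d,W=W,K=P["mtx"],R=P["R"],t=P["t"])
r=spot_in("grip_plate","wrist");print(r[:3])
m=(im.max(-1)<75)&(d>0)&(np.hypot(W[...,0]-.515,W[...,1]-.267)<.08)&(W[...,2]<.03)&(W[...,2]>.006)
print(m.sum(),fit(W[m]))
mt=m&(W[...,2]>.0145);print(mt.sum(),fit(W[mt]))
E
```

```text
t: 4.32
eef_pos: [0.4948, 0.267, 0.2201]
ee_rot: [3.141, 0.0, 2.912]
force: [-0.3, 0.4, 0.5]
width: 0.0872
gripper_force: 0.0
[0.49484208 0.26696422 0.22006896] [3.14093318e+00 4.07357688e-04 2.91198175e+00]
[{'uv': [287.3, 201.4], 'confidence': 0.92}, {'uv': [231.1, 318.1], 'confidence': 0.67}, {'uv': [359.4, 77.0], 'confidence': 0.61}]
3731 (array([515.8, 270. ]), array([ 44.1, 109.7]), -14.47, array([12.3, 14. , 18.2]))
1509 (array([515.5, 270.3]), array([ 43.1, 108.1]), -13.67, array([14.7, 17.2, 18.6]))
```

View pics/w2.png

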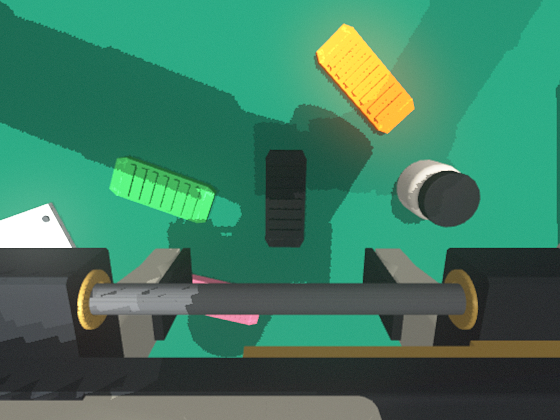

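The black plate spans (266–305, 150–247), measures 110 x 44 and is about 17 high, centred at (0.516, 0.270) with yaw about -13.8°. It fits the description: it is ribbed and black, while the neighbours are green, orange and pink. I'll grasp it 27 mm behind its centre.

```bash
python3 -m jog '[[[7.3,8,50,0,0,0.011,75],[7.3,8,100,0,0,0.011,75],[7.3,8,150,0,0,0.011,75],[7.3,8,190,0,0,0.011,75],[7.3,8,208,0,0,0.011,75],[7.3,8,216,0,0,0.011,75],[7.3,8,216,0,0,0.011,75],[7.3,8,216,0,0,0.011,30],[7.3,8,216,0,0,0.011,30],[7.3,8,216,0,0,0.011,30],[7.3,8,216,0,0,0.011,30],[7.3,8,216,0,0,0.011,30],[7.3,8,216,0,0,0.011,30]]]' 35
```

```text
t: 6.05
eef_pos: [0.4893, 0.2777, 0.0039]
ee_rot: [3.141, 0.0, 2.903]
force: [-1.1, -0.9, 5.2]
width: 0.0437
gripper_force: 35.0
```

```bash
python3 -m jog '[[[0,0,-20,0,0,0,30],[0,0,-50,0,0,0,30],[0,0,-86,0,0,0,30],[-13,-50,-86,0,0,-0.06,30],[-26,-100,-86,0,0,-0.11,30],[-40,-155,-86,0,0,-0.17,30],[-54,-207,-86,0,0,-0.23,30],[-68,-260,-86,0,0,-0.29,30],[-81,-310,-86,0,0,-0.343,30],[-81,-310,-86,0,0,-0.343,30],[-81,-310,-86,0,0,-0.343,30],[-81,-310,-86,0,0,-0.343,30],[-81,-310,-86,0,0,-0.343,30]]]'
python3 - <<'E'
from h import *
P=camera_params("wrist");s=arm.get_state();im,d,W=cloud("wrist");print(s["eef_pos"],s["ee_rot"])
cv2.imwrite("pics/w3.png",im);np.savez("w3.npz",im=im,d=d,W=W,K=P["mtx"],R=P["R"],t=P["t"])
im,d,W=cloud("top");cv2.imwrite("pics/t3.png",im)
E
```

```text
t: 7.68
eef_pos: [0.4946, -0.0419, 0.0895]
ee_rot: [3.142, -0.0, -3.036]
force: [-0.2, -0.1, -2.1]
width: 0.0435
gripper_force: 35.0
[ 0.49456594 -0.04193939  0.08952263] [ 3.14154885e+00 -1.73633109e-05 -3.03633582e+00]
```

View pics/w3.png

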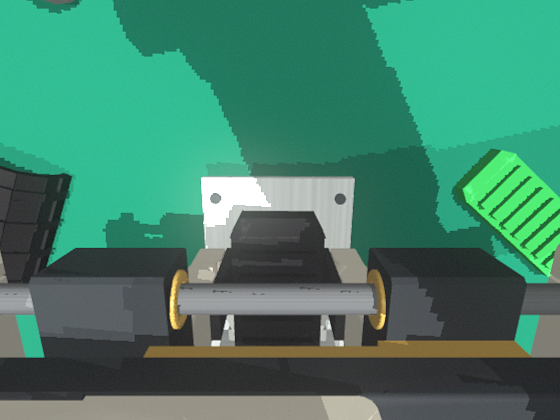

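The plate is held level and centred, columns 232–325 over bed columns 203–353. I'll lower it onto the bed.

```bash
python3 -m jog '[[[0,-0.9,30,0,0,0,30],[0,-0.9,55,0,0,0,30],[0,-0.9,68,0,0,0,30],[0,-0.9,73,0,0,0,30],[0,-0.9,76,0,0,0,30],[0,-0.9,77.5,0,0,0,30],[0,-0.9,77.5,0,0,0,30],[0,-0.9,77.5,0,0,0,30]]]'
python3 - <<'E'
from h import *
P=camera_params("wrist");im,d,W=cloud("wrist");cv2.imwrite("pics/w4.png",im)
np.savez("w4.npz",im=im,d=d,W=W,K=P["mtx"],R=P["R"],t=P["t"])
E
```

```text
t: 8.78
eef_pos: [0.4948, -0.0437, 0.0125]
ee_rot: [3.141, 0.001, -3.038]
force: [0.7, 0.6, -2.2]
width: 0.0438
gripper_force: 35.0
```

```bash
python3 -m jog '[[[0,0,0.7,0,0,0,30],[0,0,1,0,0,0,30],[0,0,1,0,0,0,30]]]' 12; python3 -m jog '[[[-3,0,0,0,0,0,30],[-6,0,0,0,0,0,30],[-9,0,0,0,0,0,30],[-12,0,0,0,0,0,30],[-12,0,0,0,0,0,30]]]'
python3 -m jog '[[[-3,0,0,0,0,0,30],[-6,0,0,0,0,0,30],[-9,0,0,0,0,0,30],[-12,0,0,0,0,0,30],[-15,0,0,0,0,0,30],[-15,0,0,0,0,0,30]]]'
```

```text
t: 9.2
eef_pos: [0.4948, -0.0438, 0.0119]
ee_rot: [-3.142, 0.001, -3.037]
force: [-3.1, 0.6, 9.2]
width: 0.0443
gripper_force: 12.0
t: 9.82
eef_pos: [0.5062, -0.0427, 0.0119]
ee_rot: [-3.141, -0.0, -3.037]
force: [-5.6, 1.9, 10.9]
width: 0.0436
gripper_force: 12.0
t: 10.58
eef_pos: [0.5218, -0.0408, 0.0117]
ee_rot: [-3.142, 0.001, -3.037]
force: [-1.9, 1.2, 4.9]
width: 0.0435
gripper_force: 12.0
```

```bash
python3 -m jog '[[[-4,0,0,0,0,0,30],[-7,0,0,0,0,0,30],[-10,0,0,0,0,0,30],[-14,0,0,0,0,0,30],[-14,0,0,0,0,0,30],[-14,0,0,0,0,0,60],[-14,0,0,0,0,0,60],[-14,0,0,0,0,0,60],[-14,0,-20,0,0,0,60],[-14,0,-60,0,0,0,60],[10,0,-80,0,0,0,40],[42,0,-80,0,0,0,0],[42,0,-80,0,0,0,0],[42,0,-80,0,0,0,0],[42,0,-80,0,0,0,0]]]' 20
python3 - <<'E'
from h import *
P=camera_params("wrist");s=arm.get_state();im,d,W=cloud("wrist");print(s["eef_pos"],s["ee_rot"])
cv2.imwrite("pics/w5.png",im);np.savez("w5.npz",im=im,d=d,W=W,K=P["mtx"],R=P["R"],t=P["t"])
E
```

```text
t: 12.45
eef_pos: [0.4803, -0.0452, 0.0909]
ee_rot: [-3.141, -0.0, -3.038]
force: [0.8, 0.7, 0.2]
width: 0.0153
gripper_force: 0.0
[ 0.48030888 -0.04519591  0.09090588] [-3.14146152e+00 -2.87753569e-05 -3.03771827e+00]
```

View pics/w5.png

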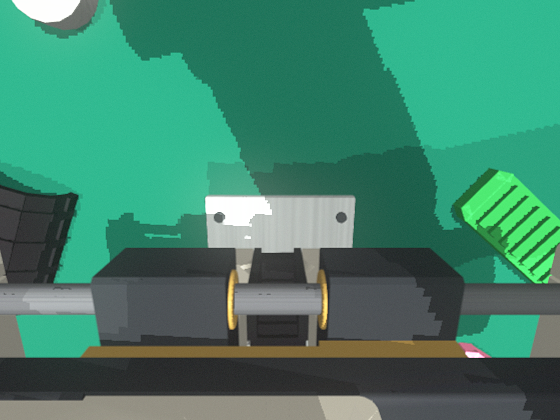

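The plate's rear edge shows near (277,250), behind the closing fingers. I'll check its position and the finger clearance.

```bash
python3 - <<'E'
from h import *
D=np.load("w5.npz");im,d,W=D["im"],D["d"],D["W"]
o=np.array([.5783,-.0341]);a=.1036;c,s=np.cos(a),np.sin(a)
G=(W[...,:2]-o)@np.array([[c,-s],[s,c]])*1000
for v in range(244,266,3): print(v,[(im[v,u].max(),np.round(np.r_[G[v,u],W[v,u,2]*1000]).astype(int).tolist()) for u in(256,277,300)])
g=(d>0)&(abs(G[...,0])<160)&(abs(G[...,1])<40)&(W[...,2]<.2)&(W[...,2]>.06)
print('fingers low z', [ (lo,np.round(np.percentile(G[m][:,0],[1,99])),m.sum()) for lo in np.arange(.08,.16,.02) for m in [g&(W[...,2]>lo)&(W[...,2]<lo+.02)] if m.sum()>20])
E
python3 -m jog '[[[0,0,0,0,0,0,0],[0,0,0,0,0,0,0]]]'
```

```text
244 [(np.uint8(195), [-78, -18, 11]), (np.uint8(192), [-77, -2, 9]), (np.uint8(188), [-77, 15, 8])]
247 [(np.uint8(173), [-75, -18, 10]), (np.uint8(192), [-75, -2, 10]), (np.uint8(171), [-75, 15, 10])]
250 [(np.uint8(66), [-108, -13, 95]), (np.uint8(189), [-72, -2, 9]), (np.uint8(74), [-108, 9, 95])]
253 [(np.uint8(67), [-108, -12, 99]), (np.uint8(51), [-70, -2, 10]), (np.uint8(57), [-108, 9, 98])]
256 [(np.uint8(65), [-108, -12, 102]), (np.uint8(57), [-71, -2, 16]), (np.uint8(55), [-108, 8, 102])]
259 [(np.uint8(60), [-108, -12, 106]), (np.uint8(59), [-70, -2, 20]), (np.uint8(54), [-108, 8, 106])]
262 [(np.uint8(64), [-108, -12, 109]), (np.uint8(57), [-68, -2, 21]), (np.uint8(56), [-108, 8, 109])]
265 [(np.uint8(65), [-109, -12, 113]), (np.uint8(56), [-66, -2, 22]), (np.uint8(51), [-108, 8, 113])]
fingers low z [(np.float64(0.08), array([-110.,  -90.]), np.int64(205)), (np.float64(0.1), array([-110.,  -97.]), np.int64(1028)), (np.float64(0.12000000000000001), array([-110.,  -89.]), np.int64(1046)), (np.float64(0.14), array([-112.,  -90.]), np.int64(432))]
t: 12.75
eef_pos: [0.4797, -0.0453, 0.0908]
ee_rot: [-3.141, -0.0, -3.038]
force: [-0.6, 0.6, 0.1]
width: 0.0006
gripper_force: 0.0
```

```bash
python3 -m jog '[[[0,0.9,40,0,0,0,0],[0,0.9,65,0,0,0,0],[0,0.9,74,0,0,0,0],[0,0.9,78,0,0,0,0],[0,0.9,78,0,0,0,0],[-4,0.9,78,0,0,0,0],[-8,0.9,78,0,0,0,0],[-11,0.9,78,0,0,0,0],[-13,0.9,78,0,0,0,0],[-15,0.9,78,0,0,0,0],[-17,0.9,78,0,0,0,0],[-19,0.9,78,0,0,0,0],[-21,0.9,78,0,0,0,0],[-23,0.9,78,0,0,0,0],[-25,0.9,78,0,0,0,0]]]'
python3 -m jog '[[[-3,0,0,0,0,0,0],[-6,0,0,0,0,0,0],[-9,0,0,0,0,0,0],[-12,0,0,0,0,0,0],[-15,0,0,0,0,0,0],[-18,0,0,0,0,0,0],[-21,0,0,0,0,0,0],[-24,0,0,0,0,0,0],[-27,0,0,0,0,0,0],[-29,0,0,0,0,0,0],[-30,0,0,0,0,0,0],[-30,0,0,0,0,0,0]]]'
```

```text
t: 14.62
eef_pos: [0.5045, -0.0418, 0.013]
ee_rot: [-3.142, -0.0, -3.038]
force: [-0.8, 0.0, 0.3]
width: 0.0001
gripper_force: 0.3
t: 16.12
eef_pos: [0.5344, -0.0387, 0.0131]
ee_rot: [3.142, 0.0, -3.038]
force: [-0.0, 0.6, -0.4]
width: 0.0005
gripper_force: 0.1
```

```bash
cat > ok.py <<'E'
from h import *; import sys
s=arm.get_state(); f=-(s["force"][0]*.9946+s["force"][1]*.1038)
print("push",round(f,2),np.round(s["eef_pos"],4)); sys.exit(f>3)
E
J="python3 -m jog"; K="python3 ok.py"
( $J '[[[-2,0,0,0,0,0,0],[-4,0,0,0,0,0,0],[-6,0,0,0,0,0,0],[-7,0,0,0,0,0,0]]]' && $K &&
$J '[[[-0.5,0,0,0,0,0,0],[-1,0,0,0,0,0,0]]]' && $K && $J '[[[-0.5,0,0,0,0,0,0],[-1,0,0,0,0,0,0]]]' && $K &&
$J '[[[-0.5,0,0,0,0,0,0],[-1,0,0,0,0,0,0]]]' && $K && $J '[[[-0.5,0,0,0,0,0,0],[-1,0,0,0,0,0,0]]]' && $K &&
$J '[[[-0.5,0,0,0,0,0,0],[-1,0,0,0,0,0,0]]]' && $K && $J '[[[-0.5,0,0,0,0,0,0],[-1,0,0,0,0,0,0]]]' && $K &&
$J '[[[-0.5,0,0,0,0,0,0],[-1,0,0,0,0,0,0]]]' && $K && $J '[[[-0.5,0,0,0,0,0,0],[-1,0,0,0,0,0,0]]]' && $K &&
$J '[[[-0.5,0,0,0,0,0,0],[-1,0,0,0,0,0,0]]]' && $K && $J '[[[-0.5,0,0,0,0,0,0],[-1,0,0,0,0,0,0]]]' && $K ) | grep push
```

```text
push 0.53 [ 0.5414 -0.038   0.0131]False
```

```bash
sed -i 's/sys.exit(f>3)/sys.exit(int(f>3))/' ok.py
J="python3 -m jog"; K="python3 ok.py"
( $K && $J '[[[-0.5,0,0,0,0,0,0],[-1,0,0,0,0,0,0]]]' && $K && $J '[[[-0.5,0,0,0,0,0,0],[-1,0,0,0,0,0,0]]]' && $K &&
$J '[[[-0.5,0,0,0,0,0,0],[-1,0,0,0,0,0,0]]]' && $K && $J '[[[-0.5,0,0,0,0,0,0],[-1,0,0,0,0,0,0]]]' && $K &&
$J '[[[-0.5,0,0,0,0,0,0],[-1,0,0,0,0,0,0]]]' && $K && $J '[[[-0.5,0,0,0,0,0,0],[-1,0,0,0,0,0,0]]]' && $K &&
$J '[[[-0.5,0,0,0,0,0,0],[-1,0,0,0,0,0,0]]]' && $K && $J '[[[-0.5,0,0,0,0,0,0],[-1,0,0,0,0,0,0]]]' && $K &&
$J '[[[-0.5,0,0,0,0,0,0],[-1,0,0,0,0,0,0]]]' && $K && $J '[[[-0.5,0,0,0,0,0,0],[-1,0,0,0,0,0,0]]]' && $K &&
$J '[[[-0.5,0,0,0,0,0,0],[-1,0,0,0,0,0,0]]]' && $K && $J '[[[-0.5,0,0,0,0,0,0],[-1,0,0,0,0,0,0]]]' && $K ) | grep push
```

```text
push 0.53 [ 0.5414 -0.038   0.0131]
push 0.32 [ 0.5422 -0.0379  0.013 ]
push 1.02 [ 0.5432 -0.0378  0.013 ]
push 0.58 [ 0.5442 -0.0377  0.0131]
push 0.83 [ 0.5451 -0.0376  0.013 ]
push 5.46 [ 0.5454 -0.0376  0.0129]
```

```bash
python3 -m jog '[[[-0.2,0,0,0,0,0,0],[-0.4,0,0,0,0,0,0]]]'; python3 ok.py; python3 -m jog '[[[0,0,0,0,0,0,0]]]'; python3 ok.py
```

```text
t: 18.12
eef_pos: [0.5454, -0.0376, 0.0129]
ee_rot: [-3.142, -0.002, -3.038]
force: [-6.8, 1.8, 5.2]
width: 0.0004
gripper_force: 2.9
push 6.54 [ 0.5454 -0.0376  0.0129]
t: 18.25
eef_pos: [0.5454, -0.0377, 0.0129]
ee_rot: [-3.141, -0.002, -3.038]
force: [-5.6, 1.3, 4.9]
width: 0.0009
gripper_force: 2.8
push 5.45 [ 0.5454 -0.0377  0.0129]
```

Run:
```python
from h import *
o=np.array([.5783,-.0341]);a=.1036;c,s=np.cos(a),np.sin(a)
out=[]
for n in("scene","wrist"):
    im,d,W=cloud(n); G=(W[...,:2]-o)@np.array([[c,-s],[s,c]])*1000
    cv2.imwrite(f"pics/{n}6.png",im)
    np.savez(f"{n}6.npz",im=im,d=d,W=W,G=G)
    if n=="scene":
        crop=im[185:285,215:335]; out.append(cv2.resize(crop,(600,500),interpolation=cv2.INTER_CUBIC))
cv2.imwrite("pics/s6c.png",out[0])
```

```text
(no output)
```

View pics/s6c.png

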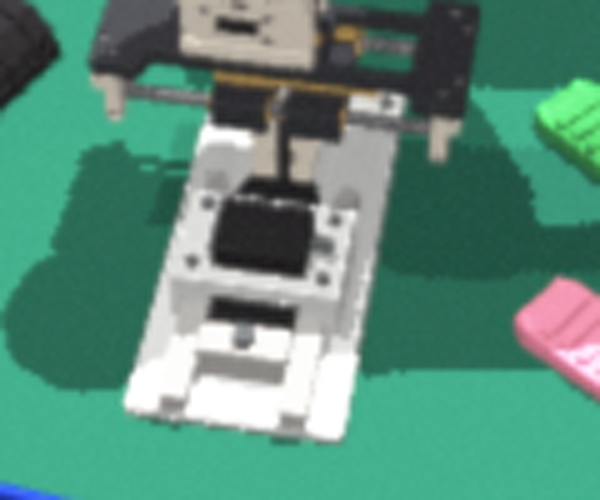

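View pics/wrist6.png

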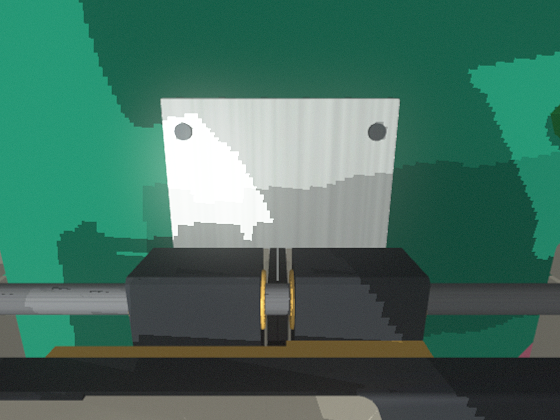

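The scene crop shows the plate's black end beyond the bridge (250,312), against the stop bar (245,340), so the contact is the stop. I'll raise the force in small steps.

```bash
python3 -m jog '[[[-0.4,0,0,0,0,0,0],[-0.4,0,0,0,0,0,0]]]' | grep force; python3 ok.py;  python3 -m jog '[[[-0.4,0,0,0,0,0,0],[-0.4,0,0,0,0,0,0]]]' | grep force; python3 ok.py
```

```text
force: [-7.3, 1.1, 4.8]
gripper_force: 3.3
push 7.13 [ 0.5454 -0.0377  0.0128]
force: [-8.2, 2.7, 5.6]
gripper_force: 3.7
push 7.88 [ 0.5455 -0.0377  0.0128]
```

```bash
python3 -m jog '[[[-0.4,0,0,0,0,0,0],[-0.7,0,0,0,0,0,0],[-1,0,0,0,0,0,0],[-1,0,0,0,0,0,0]]]' | grep force; python3 ok.py;  python3 -m jog '[[[0,0,0,0,0,0,0],[0,0,0,0,0,0,0],[0,0,0,0,0,0,0],[0,0,0,0,0,0,0]]]' | grep force; python3 ok.py; python3 -m jog '[[[0,0,0,0,0,0,0],[0,0,0,0,0,0,0],[0,0,0,0,0,0,0],[0,0,0,0,0,0,0],[0,0,0,0,0,0,0],[0,0,0,0,0,0,0]]]' | grep force; python3 ok.py
```

```text
force: [-10.3, 2.3, 7.5]
gripper_force: 5.0
push 10.03 [ 0.5455 -0.0378  0.0126]
force: [-10.4, 2.6, 7.4]
gripper_force: 5.0
push 10.1 [ 0.5455 -0.0378  0.0126]
force: [-9.4, 0.9, 7.2]
gripper_force: 5.0
push 9.29 [ 0.5455 -0.0378  0.0127]
```

```bash
python3 -m jog '[[[1,0,0,0,0,0,0],[2,0,0,0,0,0,0],[4,0,0,0,0,0,0],[8,0,0,0,0,0,0],[20,0,0,0,0,0,0],[40,0,-10,0,0,0,0],[40,0,-60,0,0,0,0],[70,0,-120,0,0,0,0],[90,0,-180,0,0,0,0],[90,0,-200,0,0,0,0],[90,0,-200,0,0,0,0]]]'
python3 - <<'E'
from h import *
o=np.array([.5783,-.0341]);a=.1036;c,s=np.cos(a),np.sin(a)
im,d,W=cloud("scene"); crop=cv2.resize(im[205:285,225:315],(810*8//9,640*8//9+20),interpolation=cv2.INTER_CUBIC)
im2,d,W=cloud("wrist");G=(W[...,:2]-o)@np.array([[c,-s],[s,c]])*1000
m=(im2.max(-1)<80)&(d>0)&(abs(G[...,1])<28)&(G[...,0]<8)&(G[...,0]>-60)&(W[...,2]<.03)&(W[...,2]>0)
print(m.sum(), [np.round(np.percentile(G[m][:,k],[1,50,99]),1) for k in(0,1)] if m.sum() else '')
cv2.imwrite("pics/fin.png",np.hstack([cv2.resize(im[195:285,215:325],(400,327)),cv2.resize(im2[60:387,80:480],(400,327))]))
E
```

```text
t: 21.98
eef_pos: [0.4595, -0.0464, 0.2156]
ee_rot: [3.141, 0.006, -3.038]
force: [0.3, -0.2, -1.0]
width: 0.0002
gripper_force: 0.0
33 [array([-22.5, -17.7,  -8. ]), array([-1.3, -0.2, -0.1])]
```

View pics/fin.png

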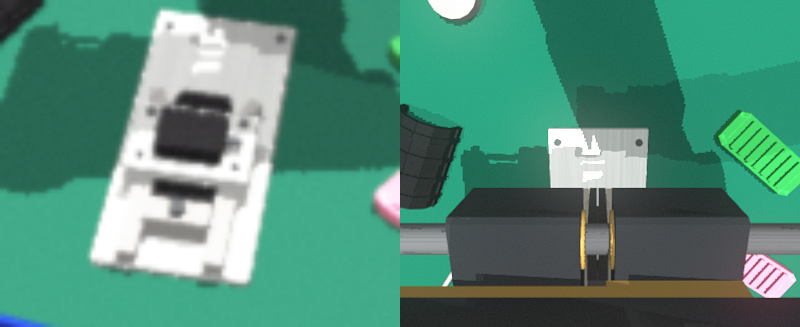

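The plate lies between the rails, with its rear end at -22.5 mm and its front end at the stop bar. The arm is clear, so I'm handing in.

```bash
python3 -c "
from station import arm; print(arm.job_done())"
```

```text
the job is handed in; nothing more can be done
None
```

The grip plate was laid in the mouth, pushed under the bridge to the stop, held there at about 10 N (wrist reading) for over a second, and released lying flat against the stop; the job is handed in, but no verdict came back.

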